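# Book a delivered carton into its bin with the holstered scanner

### The arm

A 6-joint arm with a two-finger parallel gripper is mounted at the origin on the work surface. World frame = base frame: x ahead of the robot, y to its left, z up, the work surface at z = 0. Lengths are in m, angles in rad, forces in N, time in s.
With the tool pointing down it reaches from about 0.25 to 0.775 m from the base axis. Payload 4 kg.
Tool frame: the origin (TCP) lies midway between the tips of the shut fingers; the grasp point (between the pads) lies 19 mm behind it; z points along the fingers, y is the line along which they close (so a half turn about z gives the same grasp; the last joint's range is limited). The gripper opens to 94 mm and grips with 3 to 60 N. Pads are 16 mm wide; open, the fingers measure 119 mm over their backs; the gripper's body (75 mm by 177 mm) begins 78 mm behind the grasp point.
Start: joints at [-1.251, 0.087, 1.371, -0, 1.684, -0.103], TCP at [0.226, -0.502, 0.206] pointing down, gripper open.
Joint ranges: [-3.1, 3.1], [-0.76, 2.03], [0.27, 2.55], [-1.08, 4.22], [0.17, 2.65], [-2.57, 2.57]. Speed limits (rad/s): [2.79, 2.79, 3.14, 3.14, 3.14, 3.14].

### API

Orientations are given as [roll, pitch, yaw] about the fixed x, y, z axes, in that order (R = Rz(yaw) Ry(pitch) Rx(roll)).
In Python, from bench import robot gives the robot as it stands.
- The arm moves only by the tool servo_tool, never from a script. Its argument "moves" is a list of rows, each a list of 5 numbers: the shift along the tool's x, y, z in units of 25 mm (1.0 is 25 mm), then the turn about the tool's z in units of 6 degrees (1.0 is 6 degrees), then the closure, from 0 (fully open) to 1 (shut). In form: [[dx, dy, dz, yaw, gripper], ...]. A call has 1 to 10 rows; each row is the pose to reach, as a shift and turn from the pose commanded when the call began, along the tool's axes at that moment; what a row does not reach only later rows make up. A row lasts 1/12 s, in which the tool goes at most 41.7 mm and 7.16 degrees, less where a joint would pass 70% of its speed; a pose out of reach is approached as far as the arm can. A call with a gripper value outside its range is refused whole. The fingers move at their own pace and stop on an object; the grip force is fixed at half the most. Time passes only in rows, so rows that repeat a pose let the fingers close. It gives the time, the measured TCP pose, the force, the opening and the grip force at its end, in the units of the state.
- robot.get_obs(): the state, without advancing time (a new reading comes with each control period).
- robot.snapshot(name): name is "scene" or "top" or "wrist"; returns a dict with "image" (480x640x3 uint8, blue, green, red), "fx", "fy", "cx", "cy" (pixels), "k1" (the pictures are not rectified: a ray, as slopes to the right and down, at radius r is drawn at 1 + k1 r^2 times it, then the intrinsics apply), "eye" and "orientation" of the camera in the world; the wrist camera has in their place "T_tool_cam" (4x4, takes a point from camera to tool coordinates, whose origin is the TCP and whose axes are the flange's). Camera axes: x right, y down, z forward; pixel columns grow to the right and rows downward; lengths in m; the calibration is good to about 2 mm. A picture is of the moment at which its call begins: read the wrist's pose just before it. There is no depth.
- robot.close_job(): hands the job in; it is judged then, once.
The state is a dict: "time": time; "joint_positions": joint angles; "qvel": joint speeds; "joint_torque": joint torques, N m; "tool_pos": TCP position; "ee_rot": TCP orientation; "wrist_force": force on the tool from outside, world axes, zero at the start; "wrist_torque": the same for the moment, N m; "width": finger opening in m; "finger_force": force on a finger pad.
Only numpy, scipy, OpenCV 4.12 (cv2) and the standard library are available. Lean on these libraries where they do the work, as an engineer would, in place of code of your own. Each camera call takes 0.05 s, during which the arm holds its last target. There are 200 camera calls.

### The job

Book the delivered carton into the bin of red caps: draw the scanner out of its holster, hold it steady for a second about 10 cm off the barcode label on the carton's top, pointing squarely at its middle, then turn it to point squarely at the middle of the sloping label on the front of the blue bin with the red caps, again from about 10 cm. Finish there, still holding the scanner raised in the gripper, steady on the bin's label and touching nothing else; leave the carton, the bins and everything else standing where they are.

Things in the scene. Friction and masses are not known exactly. Their poses are not given: they have to be found in the camera images.
- scanner: Black and yellow pistol barcode scanner, 0.24 kg, parked upright, nose down. Origin: middle of the dark red window in the nose's end; +z runs from the window back through the head, so it points along -z. Head: 62 (y) by 46 (x) up to z 30, then 50 by 42 up to z 106. Handle: to -x, 30 wide (y), 34 deep, 100 long, rising 12 degrees, end at x -113. Centre of mass near x -19, z 62. Reads by itself.
- scanner_grip (a point): Good place to grip the scanner: middle of its handle's thickness, at x -55, y 0, z 90 in the scanner's frame, 107 above the counter when parked, clear of the holster's wall. Grip across the handle's 30 mm (along the scanner's y) from above. Same axes as the scanner.
- holster: Scanner's holster, screwed to the counter, left or right of the work place (carton on the other side). Black base 130 by 120 by 12 high; grey upright pocket open at the top, inside 52 (x) by 68 (y), walls 5, rim 75 and rubber floor 16 above the counter. The nose stands 59 deep in it, 3 play, axes along the holster's, handle over the -x wall. Origin: on the counter under the pocket's middle.
- carton: Delivered cardboard carton, 150 (x) by 120 (y) by 80 high, brown tape strip, white barcode label on top. Origin: centre of its underside. Loose, about 0.7 kg.
- carton_label: White barcode label, 50 by 80, flat on the carton's top, 81 above the counter. Origin: middle of its printed face; z points straight out of the face, y runs along the label's long side. It is fixed to the carton.
- bin_red: Open-front blue plastic picking bin, 105 wide (y), 165 deep (x), 75 high; it holds red plastic caps. It stands on a grey tray, 20 above the counter. Origin: centre of its underside; +x to its back. Its label holder reaches 114 to -x (front). The three bins stand side by side, about 25 apart, in any order. Loose, 0.9 kg.
- bin_red_label: White barcode label, 36 by 72, in the white holder on the front of the bin of red caps. Its face slopes back and looks 45 degrees upward, to the bin's front (the robot's side); its middle is 34 above the bin's underside and 97 before the bin's origin. Origin: middle of its printed face; z points straight out of the face, y runs along the label's long side. It is fixed to the bin.
- bin_steel: Open-front blue plastic picking bin, 105 wide (y), 165 deep (x), 75 high; it holds steel pipe couplings. It stands on a grey tray, 20 above the counter. Origin: centre of its underside; +x to its back. Its label holder reaches 114 to -x (front). The three bins stand side by side, about 25 apart, in any order. Loose, 0.9 kg.
- bin_boxes: Open-front blue plastic picking bin, 105 wide (y), 165 deep (x), 75 high; it holds small yellow and white boxes. It stands on a grey tray, 20 above the counter. Origin: centre of its underside; +x to its back. Its label holder reaches 114 to -x (front). The three bins stand side by side, about 25 apart, in any order. Loose, 0.9 kg.
- spray_can: Silver and white spray can, brown cap, 67 diameter, 203 high, standing. Bystander. Origin: centre of its underside.
- oil_filter: White oil filter, 76 diameter, 92 high, standing. Bystander. Origin: centre of its underside.
- part_box: Blue parts box, 85 by 60 by 45 high, between holster and carton, near the robot. Bystander. Origin: centre of its underside.
- tape_roll: Roll of brown packing tape, 96 diameter, 48 high, lying flat. Bystander. Origin: centre of its underside.
- bearing: Steel ball bearing, 62 diameter, 16 high, lying flat. Bystander. Origin: centre of its underside.

How it is judged:
By the outcome, as a careful person would: the job done as asked, in the order asked, and still so for the second after the job is handed in, while the arm keeps its last pose, push and grip.
It also fails if it takes over 51 s, if anything falls off the work surface, if the arm or the gripper's body presses on something with over 40 N, if the wrist force passes 120 N, or if a joint passes its speed limit or range.

## Working session

There is one attempt and no reset: what is moved stays moved. The work goes in short steps, Python scripts to look and compute and a tool call to move; the robot and the scene stay as the last step left them, time stands still between calls to the robot, and variables do not carry over. Pictures are saved under pics/ and viewed, at most 10 in all, crops included, and the job is handed in when it is done.

Besides the shell and the picture viewer there is one more tool, called after "Emit:" as name(argument=value, ...), one argument or row to a line, values as JSON. servo_tool: Moves the arm, as the interface text tells. Its arguments: {"type":"object","properties":{"moves":{"type":"array"}},"required":["moves"]}

```bash
ls; mkdir -p pics; cat > h.py <<'E'
import numpy as np, cv2
from scipy.spatial.transform import Rotation as R
def cam(s,T=None):
    if "eye" in s:
        o=np.array(s["orientation"],float)
        Rm=o if o.shape==(3,3) else R.from_euler("xyz",o).as_matrix()
        return np.array(s["eye"]),Rm
    M=T@np.array(s["T_tool_cam"]); return M[:3,3],M[:3,:3]
def toolT(o):
    T=np.eye(4);T[:3,:3]=R.from_euler("xyz",o["ee_rot"]).as_matrix();T[:3,3]=o["tool_pos"];return T
def ray(s,uv,T=None):
    e,Rm=cam(s,T)
    K=np.array([[s["fx"],0,s["cx"]],[0,s["fy"],s["cy"]],[0,0,1.]])
    p=cv2.undistortPoints(np.array(uv,float).reshape(-1,1,2),K,np.array([s["k1"],0,0,0,0.]))[:,0]
    return e,np.c_[p,np.ones(len(p))]@Rm.T
def plane(s,uv,z,T=None):
    e,d=ray(s,uv,T); return e+d*((z-e[2])/d[:,2])[:,None]
E
python3 - <<'E'
from bench import robot
import cv2,pickle
o=robot.get_obs();print(o)
for n in("scene","top"):
    s=robot.snapshot(n);cv2.imwrite(f"pics/{n}0.png",s["image"]);pickle.dump(s,open(n+"0.pkl","wb"))
    print({k:v for k,v in s.items() if k!="image"})
E
```

```text
pics
{'time': 0.0, 'joint_positions': array([-1.25110133e+00,  8.79606687e-02,  1.37222215e+00, -4.43349955e-05,
        1.68360067e+00, -1.03114046e-01]), 'qvel': array([-0.00013516, -0.0014012 ,  0.00328183,  0.00200555, -0.00296795,
        0.00043524]), 'joint_torque': array([-6.92183512e-04, -3.40178168e+01, -3.02432585e+01,  7.17940112e-02,
        3.28671292e-02, -1.90014812e-04]), 'tool_pos': array([ 0.22548146, -0.5010613 ,  0.20431737]), 'ee_rot': array([-3.13940892e+00, -1.81675936e-04,  4.22803900e-01]), 'wrist_force': array([-0.00322938, -0.08753486,  0.09178635]), 'wrist_torque': array([-0.01130557,  0.00834277, -0.05548774]), 'finger_force': 0.0, 'width': 0.09423957890442702}
{'fx': 499.2621935566219, 'fy': 499.2621935566219, 'cx': 329.1404428281363, 'cy': 246.0744410604012, 'k1': -0.10670511571285635, 'eye': array([ 1.15830897, -0.95916102,  0.96236032]), 'orientation': array([-2.21707949,  0.01708067,  0.53141275])}
{'fx': 552.430717133968, 'fy': 552.430717133968, 'cx': 316.51846798531056, 'cy': 236.78967674423345, 'k1': -0.014519957409896415, 'eye': array([0.49386837, 0.00294707, 1.55088482]), 'orientation': array([-3.07293193,  0.00583982, -1.54361112])}
```

View pics/top0.png

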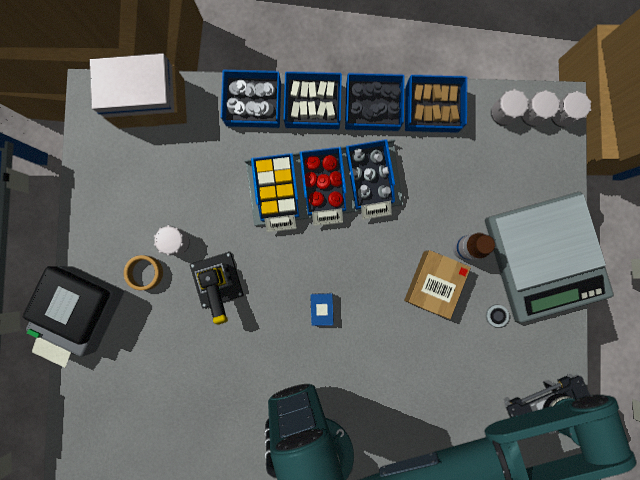

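View pics/scene0.png

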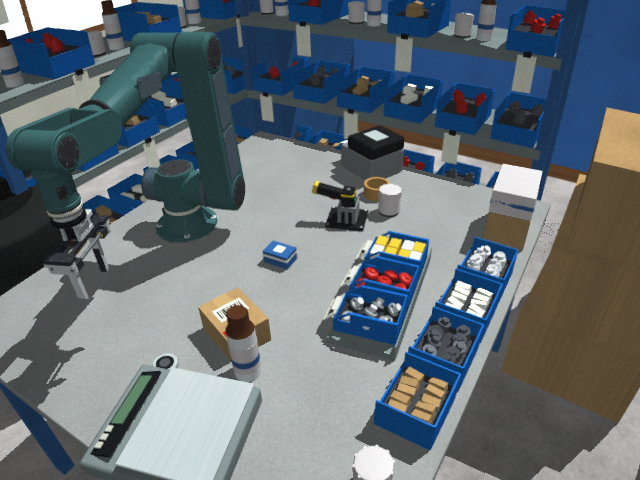

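```bash
python3 - <<'E'
import pickle,cv2,numpy as np
s=pickle.load(open("top0.pkl","rb"))["image"]
def z(c,r,w,h,f):return cv2.resize(s[r:r+h,c:c+w],None,fx=f,fy=f,interpolation=cv2.INTER_CUBIC)
a=z(180,240,80,100,5);b=z(395,235,90,100,4);c=z(240,140,170,100,4)
out=np.zeros((600,800,3),np.uint8)
out[:500,:400]=a; out[:400,400:760]=b
cv2.imwrite("pics/z1.png",out); cv2.imwrite("pics/z2.png",c)
E
```

```text
(no output)
```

View pics/z1.png

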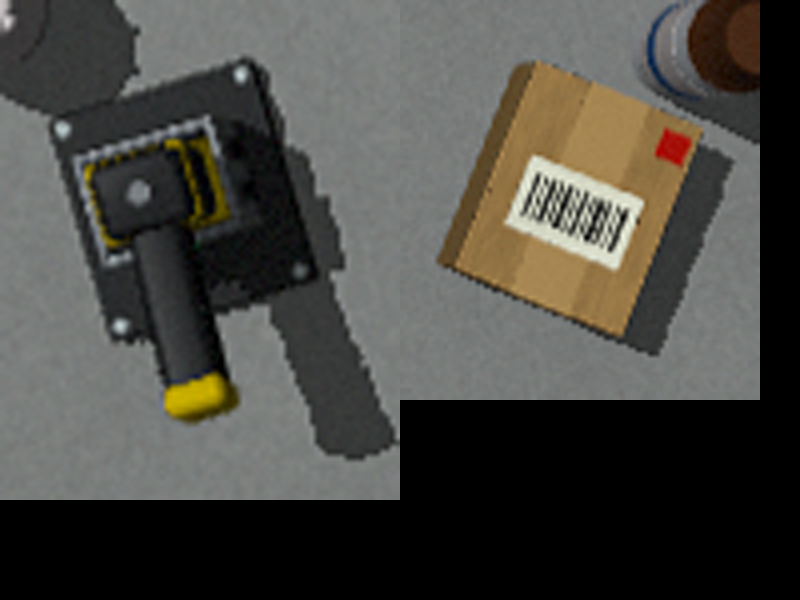

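View pics/z2.png

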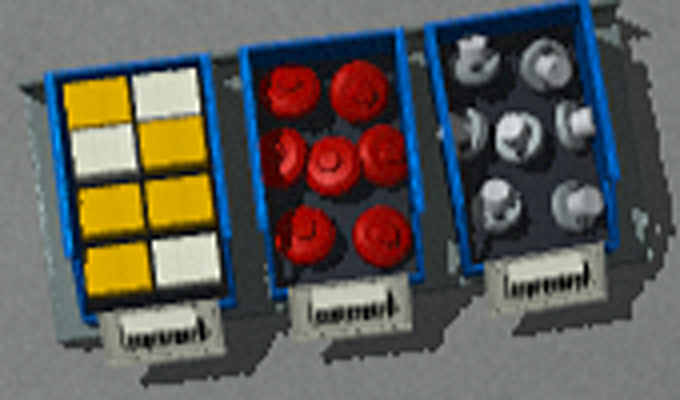

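```bash
python3 - <<'E'
import pickle,numpy as np
from h import *
s=pickle.load(open("top0.pkl","rb"))
def P(pts,off,f,z): return plane(s,(np.array(pts,float)+.5)/f-.5+off,z)[:,:2]
h=P([(63,130),(241,75),(301,271),(121,327)],(180,240),5,.012)
print("screws",h,h.mean(0)); 
d=(h[0]-h[3]+h[1]-h[2]);print("holster yaw+x",np.degrees(np.arctan2(d[1],d[0])), np.linalg.norm(h[0]-h[3]),np.linalg.norm(h[0]-h[1]))
k=P([(75,160),(210,120),(240,220),(107,262)],(180,240),5,.075);print("pocket",k.mean(0),np.diff(k,axis=0))
g=P([(165,235),(203,385)],(180,240),5,.127);print("handle top",g); d=g[0]-g[1];print(np.degrees(np.arctan2(d[1],d[0])))
print("headtop",P([(140,193)],(180,240),5,.123))
c=P([(133,155),(243,198),(215,270),(105,227)],(395,235),4,.081);print("cart",c.mean(0),np.linalg.norm(np.diff(c,axis=0),axis=1));d=c[0]-c[1]+c[3]-c[2];print("long yaw",np.degrees(np.arctan2(d[1],d[0])))
l=P([(353,304)],(240,140),4,.054);print("redlabel",l)
r=P([(243,47),(403,30),(47,75),(210,57),(428,24),(583,4)],(240,140),4,.095);print(r)
for i in(0,2,4):
  d=r[i]-r[i+1];print("back edge dir",np.degrees(np.arctan2(d[1],d[0])),np.linalg.norm(d))
# refine label by white mask
im=s["image"][140:240,240:410].astype(int)
E
```

```text
screws [[0.50964468 0.35911576]
 [0.54299919 0.26087691]
 [0.43513171 0.22339689]
 [0.40142375 0.32226378]] [0.47229983 0.29141334]
holster yaw+x 18.98264561121723 0.11432339166068121 0.10374677988351046
pocket [0.4781937  0.29235251] [[ 0.02331781 -0.07143195]
 [-0.052804   -0.01808019]
 [-0.02426846  0.07014718]]
handle top [[0.45599451 0.27763105]
 [0.37998007 0.25509821]]
16.511324596607402
headtop [[0.47712543 0.29219368]]
cart [ 0.46807505 -0.31142775] [0.07790174 0.0512145  0.07773551]
long yaw 70.14886644812835
redlabel [[ 0.65510785 -0.01485945]]
[[ 0.82120698  0.06349748]
 [ 0.8354833  -0.04302603]
 [ 0.79891842  0.19380778]
 [ 0.81387391  0.08533153]
 [ 0.83998364 -0.05962184]
 [ 0.85626183 -0.162854  ]]
back edge dir 97.63331848225724 0.10747590752078423
back edge dir 97.84981530191973 0.10950234541055119
back edge dir 98.96091737900174 0.10450769577630195
```

```bash
cat >> h.py <<'E'
def go(o,p,yaw):
    T=toolT(o); d=T[:3,:3].T@(np.array(p)-T[:3,3])/.025
    y=np.degrees(o["ee_rot"][2]); w=(yaw-y+180)%360-180
    print("t %.2f pos"%o["time"],np.round(o["tool_pos"],4),"rpy",np.round(np.degrees(o["ee_rot"]),1),"F",np.round(o["wrist_force"],1),"w %.4f"%o["width"],"ff %.1f"%o["finger_force"],"| units",np.round(d,2),"turn %.2f"%(-w/6))
E
python3 -c "
from bench import robot
from h import *
go(robot.get_obs(),(.425,.275,.206),18)"
```

```text
t 0.10 pos [ 0.2255 -0.5011  0.2044] rpy [-179.9   -0.    24.2] F [ 0.6  0.3 -0. ] w 0.0943 ff 0.0 | units [ 2.002e+01 -2.504e+01 -1.000e-02] turn 1.04
```

Emit:
servo_tool(
  moves=[
    [10,-12.5,0,0.5,0],
    [10,-12.5,0,0.5,0],
    [10,-12.5,0,0.5,0],
    [10,-12.5,0,0.5,0],
    [10,-12.5,0,0.5,0],
    [10,-12.5,0,0.5,0],
    [10,-12.5,0,0.5,0],
    [10,-12.5,0,0.5,0],
    [10,-12.5,0,0.5,0],
    [10,-12.5,0,0.5,0],
  ],
)

```text
time: 0.93
tool_pos: [0.3253, -0.1107, 0.2053]
ee_rot: [-3.141, -0.001, 0.373]
wrist_force: [0.7, -0.1, -0.1]
width: 0.0943
finger_force: 0.0
```

```bash
python3 -c "
from bench import robot
from h import *
go(robot.get_obs(),(.425,.275,.206),18)"
```

```text
t 0.93 pos [ 0.3253 -0.1107  0.2053] rpy [-1.80e+02 -1.00e-01  2.14e+01] F [ 0.7 -0.1 -0.1] w 0.0943 ff 0.0 | units [ 9.330e+00 -1.292e+01 -1.000e-02] turn 0.56
```

Emit:
servo_tool(
  moves=[
    [9,-12.3,0,0.5,0],
    [9,-12.3,0,0.5,0],
    [9,-12.3,0,0.5,0],
    [9,-12.3,0,0.5,0],
    [9,-12.3,0,0.5,0],
    [9,-12.3,0,0.5,0],
    [9,-12.3,0,0.5,0],
    [9,-12.3,0,0.5,0],
    [9,-12.3,0,0.5,0],
    [9,-12.3,0,0.5,0],
  ],
)

```text
time: 1.77
tool_pos: [0.4237, 0.2593, 0.2037]
ee_rot: [-3.139, 0.002, 0.324]
wrist_force: [0.1, 0.2, 0.6]
width: 0.094
finger_force: 0.0
```

Emit:
servo_tool(
  moves=[
    [0,0,0,0,0],
    [0,0,0,0,0],
    [0,0,0,0,0],
  ],
)

```text
time: 2.02
tool_pos: [0.4236, 0.2528, 0.2053]
ee_rot: [3.141, 0.001, 0.317]
wrist_force: [-0.0, -0.2, -0.0]
width: 0.094
finger_force: 0.0
```

```bash
python3 - <<'E'
from bench import robot
from h import *
import pickle
o=robot.get_obs();go(o,(.425,.275,.206),18)
s=robot.snapshot("wrist");pickle.dump((o,s),open("w1.pkl","wb"));cv2.imwrite("pics/w1.png",s["image"])
e,Rm=cam(s,toolT(o));print(e,Rm[:,2])
E
```

```text
t 2.02 pos [0.4236 0.2528 0.2053] rpy [180.    0.   18.1] F [-0.  -0.2 -0. ] w 0.0940 ff 0.0 | units [ 0.33 -0.83 -0.03] turn 0.02
[0.49834919 0.27742887 0.38463428] [-0.25395857 -0.08434369 -0.96353058]
```

View pics/w1.png

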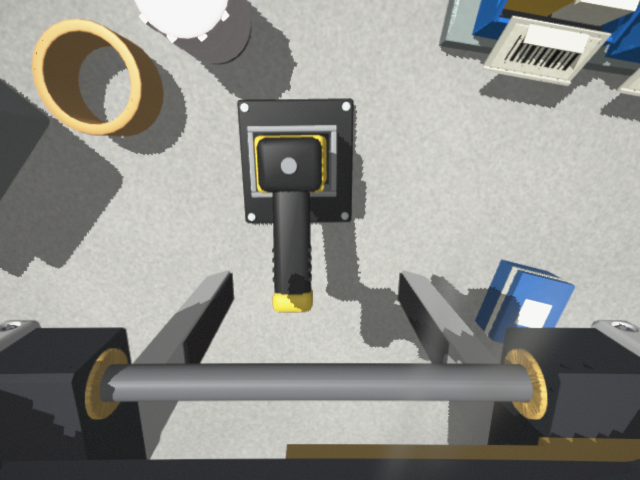

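```bash
python3 - <<'E'
from h import *
import pickle
o,s=pickle.load(open("w1.pkl","rb"));T=toolT(o)
h=plane(s,[(243,107),(346,106),(345,216),(251,217)],.012,T)[:,:2];print(h,h.mean(0))
p=plane(s,[(248,127),(336,126),(336,194),(252,195)],.075,T)[:,:2];print("pocket",p.mean(0),np.linalg.norm(np.diff(p,axis=0),axis=1))
for q in(p,h):
  d=q[0]+q[1]-q[2]-q[3];print(np.degrees(np.arctan2(d[1],d[0])))
g=plane(s,[(292.5,245)],.125,T)[0];a=plane(s,[(292,205),(292.5,285)],.122,T);d=a[0]-a[1]
print("handle pt",g,"dir",np.degrees(np.arctan2(d[1],d[0])),"headtop",plane(s,[(289,165)],.123,T)[0])
E
```

```text
[[0.50956009 0.35893147]
 [0.54345124 0.25889853]
 [0.43477252 0.22146779]
 [0.40094596 0.32107546]] [0.47218245 0.29009331]
pocket [0.47777557 0.29139549] [0.07616699 0.05889897 0.0767391 ]
18.818446597431112
19.1099683912245
handle pt [0.41875743 0.27039999 0.125     ] dir 17.436215849420226 headtop [0.47752473 0.29135887 0.123     ]
```

Emit:
servo_tool(
  moves=[
    [0.34,-0.77,0,-0.1,0],
    [0.34,-0.77,0,-0.1,0],
    [0.34,-0.77,1,-0.1,0],
    [0.34,-0.77,2,-0.1,0],
    [0.34,-0.77,3,-0.1,0],
    [0.34,-0.77,4,-0.1,0],
    [0.34,-0.77,4.7,-0.1,0],
    [0.34,-0.77,4.7,-0.1,0],
    [0.34,-0.77,4.7,-0.1,0],
  ],
)

```text
time: 2.82
tool_pos: [0.4254, 0.2735, 0.0876]
ee_rot: [3.141, 0.002, 0.327]
wrist_force: [-0.3, 0.7, 0.3]
width: 0.0941
finger_force: 0.0
```

Emit:
servo_tool(
  moves=[
    [0,0,0,0,1],
    [0,0,0,0,1],
    [0,0,0,0,1],
    [0,0,0,0,1],
    [0,0,0,0,1],
    [0,0,0,0,1],
    [0,0,0,0,1],
    [0,0,0,0,1],
    [0,0,0,0,1],
    [0,0,0,0,1],
  ],
)

```text
time: 3.65
tool_pos: [0.4258, 0.275, 0.0878]
ee_rot: [3.141, 0.0, 0.329]
wrist_force: [0.5, -1.2, 0.6]
width: 0.0306
finger_force: 0.1
```

```bash
python3 - <<'E'
from bench import robot
from h import *
o=robot.get_obs();go(o,(.4257,.2738,.206),18.7)
E
```

```text
t 3.65 pos [0.4258 0.275  0.0878] rpy [180.    0.   18.8] F [ 0.5 -1.2  0.6] w 0.0306 ff 0.1 | units [-0.02  0.04 -4.73] turn 0.02
```

Emit:
servo_tool(
  moves=[
    [0,0,0,0,1],
    [0,0,0,0,1],
    [0,0,-0.3,0,1],
    [0,0,-1,0,1],
    [0,0,-2,0,1],
    [0,0,-3,0,1],
    [0,0,-4,0,1],
    [0,0,-5,0,1],
    [0,0,-6,0,1],
    [0,0,-6.6,0,1],
  ],
)

```text
time: 4.48
tool_pos: [0.4263, 0.2753, 0.2562]
ee_rot: [-3.141, -0.003, 0.329]
wrist_force: [1.1, -0.3, -1.7]
width: 0.0295
finger_force: 30.0
```

Emit:
servo_tool(
  moves=[
    [0,0,0,0,1],
    [0,0,0,0,1],
    [0,0,0,0,1],
  ],
)

```text
time: 4.73
tool_pos: [0.4252, 0.2747, 0.2512]
ee_rot: [3.141, 0.003, 0.329]
wrist_force: [-0.4, 0.0, -4.4]
width: 0.0299
finger_force: 30.0
```

```bash
python3 - <<'E'
from bench import robot
from h import *
import pickle
o=robot.get_obs();go(o,(.425,.275,.252),18)
out=[]
for n in("scene","wrist"):
  s=robot.snapshot(n);pickle.dump((o,s),open("l_%s.pkl"%n,"wb"));out.append(s["image"])
a=cv2.resize(out[0][120:240,260:420],None,fx=4,fy=4)[:480,:640]
cv2.imwrite("pics/l.png",np.hstack([cv2.resize(a,(400,300)),cv2.resize(out[1],(400,300))]))
E
```

```text
t 4.73 pos [0.4252 0.2747 0.2512] rpy [180.    0.2  18.8] F [-0.4  0.  -4.4] w 0.0299 ff 30.0 | units [-0.   -0.02 -0.03] turn 0.14
```

View pics/l.png

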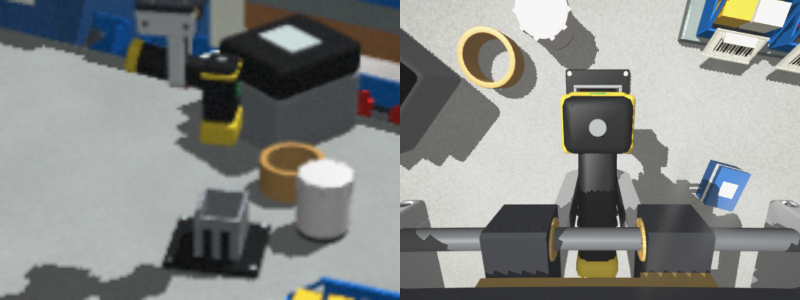

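```bash
cat >> h.py <<'E'
def dot(s,u0=None):
    "bright dot on head top, pixel"
    g=cv2.cvtColor(s["image"],cv2.COLOR_BGR2GRAY); return g
def proj(s,p):
    M=np.linalg.inv(np.array(s["T_tool_cam"])); q=M[:3,:3]@p+M[:3,3]; x=q[:2]/q[2]; x=x*(1+s["k1"]*(x@x))
    return x*s["fx"]+[s["cx"],s["cy"]]
def hp(x,z,th,y=0.):
    "scanner (x,z) mm -> tool coords at tilt th deg (nose toward -x)"
    t=np.radians(th);a,b=(x+55)/1e3,(z-90)/1e3
    X=a*np.cos(t)+b*np.sin(t);Z=-a*np.sin(t)+b*np.cos(t)
    return np.array([X,y,-.019-Z])
E
python3 - <<'E'
from h import *
import pickle
o,s=pickle.load(open("l_wrist.pkl","rb"))
g=cv2.cvtColor(s["image"],cv2.COLOR_BGR2GRAY)[180:230,290:345]
n,l,st,c=cv2.connectedComponentsWithStats((g>110).astype(np.uint8));print(st,c+[290,180])
for th in(-5,0,5,10):print(th,proj(s,hp(0,106,th)))
E
```

```text
[[   0    0   55   50 2097]
 [  12   10   29   29  653]] [[317.36814497 204.65331426]
 [315.81776417 204.00765697]]
-5 [315.41015738 206.85501998]
0 [315.40918394 201.18252255]
5 [315.40849931 196.7283314 ]
10 [315.40808754 193.44067993]
```

Emit:
servo_tool(
  moves=[
    [-0.3,0.8,0,0.3,1],
    [-0.8,2.1,0,0.8,1],
    [-1.3,3.6,0,1.3,1],
    [-1.8,5.1,0,1.8,1],
    [-2.3,6.6,0,2.3,1],
    [-2.9,8.1,0,2.8,1],
    [-3.4,9.6,0,3.3,1],
    [-3.9,11.1,0,3.8,1],
    [-4.4,12.4,0,4.3,1],
    [-4.7,13.2,0,4.8,1],
  ],
)

```text
time: 5.67
tool_pos: [0.42, -0.0783, 0.2513]
ee_rot: [3.14, 0.003, -0.18]
wrist_force: [-0.1, 0.2, -3.3]
width: 0.0295
finger_force: 30.0
```

```bash
python3 - <<'E'
from bench import robot
from h import *
o=robot.get_obs();go(o,(.4163,-.2922,.252),-20)
E
```

```text
t 5.67 pos [ 0.42   -0.0783  0.2513] rpy [179.9   0.2 -10.3] F [-0.1  0.2 -3.3] w 0.0295 ff 30.0 | units [ 1.39  8.44 -0.02] turn 1.61
```

Emit:
servo_tool(
  moves=[
    [0.2,1.2,0,0.3,1],
    [0.4,2.5,0,0.6,1],
    [0.6,3.8,0,0.9,1],
    [0.9,5.1,0,1.2,1],
    [1.1,6.4,0,1.6,1],
    [1.25,7.5,0,1.6,1],
    [1.39,8.3,0,1.6,1],
    [1.39,8.4,0,1.6,1],
    [1.39,8.4,0,1.6,1],
    [1.39,8.4,0,1.6,1],
  ],
)

```text
time: 6.5
tool_pos: [0.4187, -0.2872, 0.2519]
ee_rot: [-3.14, 0.002, -0.341]
wrist_force: [0.1, 0.2, -2.4]
width: 0.0295
finger_force: 30.0
```

```bash
python3 - <<'E'
from bench import robot
from h import *
import pickle
o=robot.get_obs();go(o,(.4163,-.2922,.252),-20)
s=robot.snapshot("top");pickle.dump((o,s),open("c_top.pkl","wb"))
w=robot.snapshot("wrist");pickle.dump((o,w),open("c_w.pkl","wb"))
x=robot.snapshot("scene")["image"]
cv2.imwrite("pics/c.png",np.hstack([cv2.resize(w["image"],(400,300)),cv2.resize(x[230:380,130:330],(400,300))]))
E
```

```text
t 6.50 pos [ 0.4187 -0.2872  0.2519] rpy [-1.799e+02  1.000e-01 -1.960e+01] F [ 0.1  0.2 -2.4] w 0.0295 ff 30.0 | units [-0.03  0.22 -0.  ] turn 0.07
```

View pics/c.png

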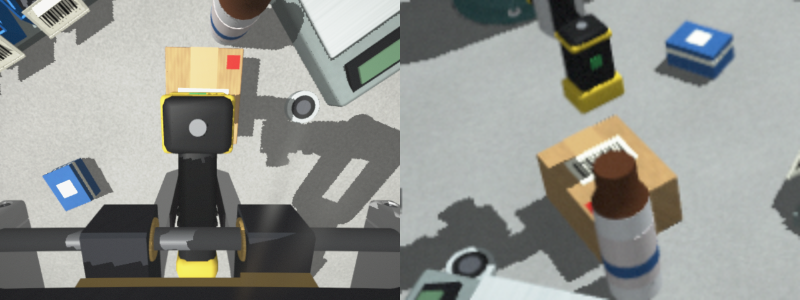

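Emit:
servo_tool(
  moves=[
    [0,0.2,0,0,1],
    [0,0.2,0,0,1],
    [0,0.2,0,0,1],
    [0,0.2,0,0,1],
    [0,0.2,0,0,1],
    [0,0.2,0,0,1],
    [0,0.2,0,0,1],
    [0,0.2,0,0,1],
    [0,0.2,0,0,1],
    [0,0.2,0,0,1],
  ],
)

```text
time: 7.48
tool_pos: [0.4174, -0.2928, 0.253]
ee_rot: [3.141, -0.0, -0.342]
wrist_force: [0.0, 0.0, -2.6]
width: 0.0298
finger_force: 30.0
```

Emit:
servo_tool(
  moves=[
    [0,0,0,0,1],
    [0,0,0,0,1],
    [0,0,0,0,1],
    [0,0,0,0,1],
    [0,0,0,0,1],
    [0,0,0,0,1],
    [0,0,0,0,1],
    [0,0,0,0,1],
    [0,0,0,0,1],
    [0,0,0,0,1],
  ],
)

```text
time: 8.32
tool_pos: [0.4174, -0.2928, 0.253]
ee_rot: [3.142, -0.0, -0.342]
wrist_force: [-0.1, 0.5, -2.7]
width: 0.03
finger_force: 30.0
```

```bash
python3 - <<'E'
from bench import robot
from h import *
import pickle
o=robot.get_obs();go(o,(.4163,-.2922,.252),-20)
w=robot.snapshot("wrist");T=toolT(o)
g=cv2.cvtColor(w["image"],cv2.COLOR_BGR2GRAY)[180:230,290:345]
n,l,st,c=cv2.connectedComponentsWithStats((g>110).astype(np.uint8));print(c+[290,180])
# carton top from wrist: brown mask
hsv=cv2.cvtColor(w["image"],cv2.COLOR_BGR2HSV); m=cv2.inRange(hsv,(8,60,90),(25,200,255)); m[:60]=0; m[240:]=0; m[:,:240]=0; m[:,400:]=0
for r in(100,120,140):
  x=np.where(m[r])[0]; print(r,x.min(),x.max())
r0=np.where(m[:,300])[0].min(); print("back row",r0)
q=plane(w,[(264,r0+2),(387,r0+2)],.08,T); print(q, q.mean(0))
E
```

```text
t 8.32 pos [ 0.4174 -0.2928  0.253 ] rpy [180.   -0.  -19.6] F [-0.1  0.5 -2.7] w 0.0300 ff 30.0 | units [-0.05 -0.01  0.04] turn 0.07
[[317.37065269 204.62791806]
 [315.80491551 204.0875576 ]]
100 258 381
120 259 380
140 259 378
back row 76
[[ 0.56436767 -0.29271404  0.08      ]
 [ 0.52520716 -0.40260876  0.08      ]] [ 0.54478742 -0.3476614   0.08      ]
```

Emit:
servo_tool(
  moves=[
    [-0.3,-0.5,0,-0.3,1],
    [-0.6,-1.6,0,-0.9,1],
    [-1.2,-3.0,0,-1.5,1],
    [-1.8,-4.5,0,-2.1,1],
    [-2.4,-6.0,0,-2.7,1],
    [-3.0,-7.5,0,-3.3,1],
    [-3.6,-9.0,0,-3.9,1],
    [-4.2,-10.5,0,-4.5,1],
    [-4.8,-12,0,-5.0,1],
    [-5.2,-13,0,-5.2,1],
  ],
)

```text
time: 9.2
tool_pos: [0.4023, 0.0606, 0.2534]
ee_rot: [-3.14, -0.001, 0.209]
wrist_force: [0.7, -0.1, -1.8]
width: 0.0298
finger_force: 30.0
```

```bash
python3 - <<'E'
from bench import robot
from h import *
o=robot.get_obs();go(o,(.3444,.2458,.253),18.9)
E
```

```text
t 9.20 pos [0.4023 0.0606 0.2534] rpy [-1.799e+02 -1.000e-01  1.200e+01] F [ 0.7 -0.1 -1.8] w 0.0298 ff 30.0 | units [-0.73 -7.73  0.03] turn -1.15
```

Emit:
servo_tool(
  moves=[
    [-0.2,-1.3,0,-0.2,1],
    [-0.4,-2.7,0,-0.5,1],
    [-0.5,-4.1,0,-0.8,1],
    [-0.6,-5.5,0,-1.1,1],
    [-0.7,-6.7,0,-1.1,1],
    [-0.73,-7.4,0,-1.1,1],
    [-0.73,-7.5,0,-1.1,1],
    [-0.73,-7.5,0,-1.1,1],
    [-0.73,-7.5,0,-1.1,1],
  ],
)

```text
time: 9.95
tool_pos: [0.3478, 0.2365, 0.253]
ee_rot: [3.141, 0.0, 0.319]
wrist_force: [0.8, -0.7, -2.2]
width: 0.03
finger_force: 30.0
```

```bash
python3 - <<'E'
from bench import robot
from h import *
o=robot.get_obs();go(o,(.3444,.2458,.135),18.9)
E
```

```text
t 9.95 pos [0.3478 0.2365 0.253 ] rpy [180.    0.   18.3] F [ 0.8 -0.7 -2.2] w 0.0300 ff 30.0 | units [-0.01 -0.4   4.72] turn -0.11
```

Emit:
servo_tool(
  moves=[
    [0,-0.4,0.8,-0.1,1],
    [0,-0.4,1.8,-0.1,1],
    [0,-0.4,2.8,-0.1,1],
    [0,-0.4,3.8,-0.1,1],
    [0,-0.4,4.7,-0.1,1],
    [0,-0.4,4.7,-0.1,1],
    [0,-0.4,4.7,-0.1,1],
  ],
)

```text
time: 10.53
tool_pos: [0.3445, 0.245, 0.1346]
ee_rot: [3.141, 0.003, 0.327]
wrist_force: [0.2, 0.3, -2.6]
width: 0.0298
finger_force: 30.0
```

Emit:
servo_tool(
  moves=[
    [0.4,0,0,0,1],
    [0.8,0,0,0,1],
    [1.1,0,0,0,1],
    [1.3,0,0,0,1],
    [1.5,0,0,0,1],
    [1.7,0,0,0,1],
    [1.9,0,0,0,1],
    [2.1,0,0,0,1],
    [2.2,0,0,0,1],
    [2.2,0,0,0,1],
  ],
)

```text
time: 11.37
tool_pos: [0.3946, 0.2636, 0.1366]
ee_rot: [-3.142, 0.008, 0.329]
wrist_force: [-9.1, -3.8, 7.1]
width: 0.03
finger_force: 30.0
```

```bash
python3 - <<'E'
from bench import robot
from h import *
o=robot.get_obs();go(o,(.4215,.2722,.135),18.9)
w=robot.snapshot("wrist");cv2.imwrite("pics/t1.png",w["image"])
g=cv2.cvtColor(w["image"],cv2.COLOR_BGR2GRAY)[150:260,285:350]
n,l,st,c=cv2.connectedComponentsWithStats((g>110).astype(np.uint8));print(st,c+[285,150])
for th in(0,10,20,30,40,45,50):print(th,proj(w,hp(-1,106,th)))
E
```

```text
t 11.37 pos [0.3946 0.2636 0.1366] rpy [-180.     0.4   18.9] F [-9.1 -3.8  7.1] w 0.0300 ff 30.0 | units [1.13 0.02 0.06] turn -0.01
[[   0    0   65  110 5948]
 [   0   14   65    3  171]
 [   0   27   24   24  326]
 [  22   33    1    1    1]
 [  17   47   28   28  607]
 [   0   52    2    2    2]
 [   0  104    1    6    6]
 [  12  104   12    6   66]
 [  61  104    4    6   23]] [[318.49983188 205.26412239]
 [319.38596491 165.05847953]
 [292.92638037 185.3404908 ]
 [307.         183.        ]
 [315.44481054 210.30642504]
 [285.5        202.5       ]
 [285.         256.5       ]
 [302.27272727 256.56060606]
 [347.43478261 256.60869565]]
0 [315.40933857 203.49482485]
10 [315.40822655 195.65637622]
20 [315.40811704 192.14103162]
30 [315.40885482 192.38410662]
40 [315.4102829  195.78481051]
45 [315.41121011 198.48921   ]
50 [315.41225747 201.7746392 ]
```

```bash
python3 - <<'E'
from bench import robot
from h import *
w=cv2.imread("pics/t1.png");s=robot.snapshot("scene");x=s["image"]
cv2.imwrite("pics/t1b.png",np.hstack([cv2.resize(w[100:400,160:480],(400,375)),cv2.resize(x[155:245,280:376],(400,375),interpolation=cv2.INTER_CUBIC)]))
E
```

```text
(no output)
```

View pics/t1b.png

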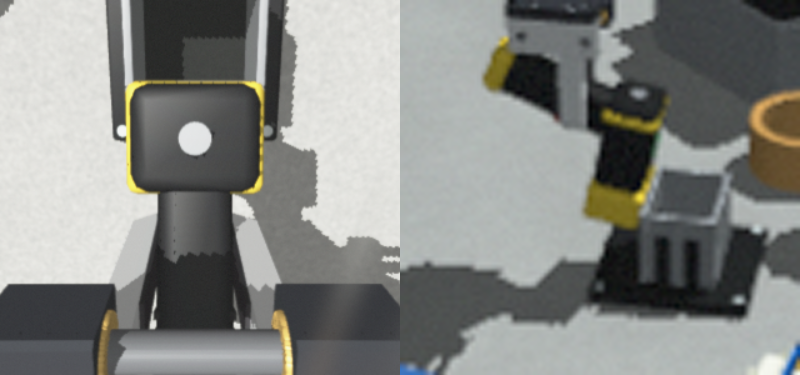

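Emit:
servo_tool(
  moves=[
    [0.2,0,-0.1,0,1],
    [0.4,0,-0.2,0,1],
    [0.6,0,-0.3,0,1],
    [0.8,0,-0.4,0,1],
    [1.0,0,-0.45,0,1],
    [1.2,0,-0.5,0,1],
    [1.4,0,-0.55,0,1],
    [1.6,0,-0.6,0,1],
    [1.8,0,-0.65,0,1],
    [1.8,0,-0.65,0,1],
  ],
)

```text
time: 12.3
tool_pos: [0.4384, 0.2784, 0.151]
ee_rot: [3.142, 0.006, 0.329]
wrist_force: [-4.8, -2.0, -1.9]
width: 0.0297
finger_force: 34.7
```

```bash
python3 - <<'E'
from bench import robot
from h import *
import pickle
o=robot.get_obs();go(o,(.4408,.279,.155),18.9)
w=robot.snapshot("wrist")["image"];s=robot.snapshot("scene");x=s["image"]
pickle.dump((o,s),open("t2.pkl","wb"))
cv2.imwrite("pics/t2.png",np.hstack([cv2.resize(w[100:400,160:480],(400,375)),cv2.resize(x[155:245,280:376],(400,375),interpolation=cv2.INTER_CUBIC)]))
E
```

```text
t 12.30 pos [0.4384 0.2784 0.151 ] rpy [180.    0.4  18.8] F [-4.8 -2.  -1.9] w 0.0297 ff 34.7 | units [ 0.1   0.01 -0.16] turn -0.01
```

View pics/t2.png

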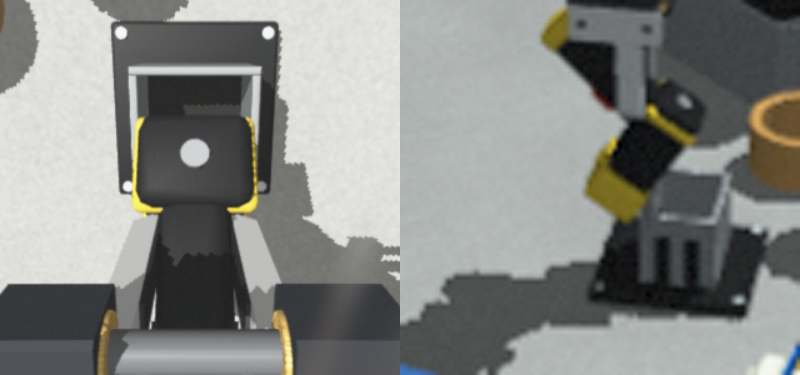

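Emit:
servo_tool(
  moves=[
    [-0.4,0,0,0,1],
    [-0.8,0,-0.3,0,1],
    [-1,0,-1.2,0,1],
    [-1,0,-2.2,0,1],
    [-1,0,-3.2,0,1],
    [-1,0,-4,0,1],
    [-1,0,-4,0,1],
    [-1,0,-4,0,1],
    [-1,0,-4,0,1],
  ],
)

```text
time: 13.15
tool_pos: [0.4156, 0.2705, 0.2509]
ee_rot: [3.141, 0.0, 0.329]
wrist_force: [-0.6, -0.2, -2.1]
width: 0.0299
finger_force: 34.5
```

```bash
cat >> h.py <<'E'
def midpts(o,s,vis=None):
    "yellow blobs and bright dot near the tool in the scene view -> (x,z) in mm on the scanner mid-plane, from the grasp point"
    T=toolT(o);G=T[:3,3]-.019*T[:3,2]
    e,Rm=cam(s);q=Rm.T@(G-e);uv=(q[:2]/q[2]*s["fx"]+[s["cx"],s["cy"]]).astype(int)
    u,v=uv; r=46; im=s["image"][v-r:v+r,u-r:u+r]; hsv=cv2.cvtColor(im,cv2.COLOR_BGR2HSV)
    y=cv2.inRange(hsv,(20,120,50),(34,255,255)); out=[]
    n,l,st,c=cv2.connectedComponentsWithStats(y)
    for i in range(1,n):
        if st[i,4]>12:
            d=ray(s,[c[i]+[u-r,v-r]])[1][0]; P=e+d*(((G-e)@T[:3,1])/(d@T[:3,1]))
            Q=T[:3,:3].T@(P-G)*1e3; print("yellow",st[i],"x %.1f up %.1f"%(Q[0],-Q[2]))
    cv2.imwrite("pics/%s.png"%vis,cv2.resize(im,None,fx=4,fy=4)) if vis else 0
    return im,(u-r,v-r)
E
python3 - <<'E'
from bench import robot
from h import *
import pickle
o,s=pickle.load(open("l_scene.pkl","rb"));midpts(o,s,"m0")
o=robot.get_obs();go(o,(0.6,0,.2),188);s=robot.snapshot("scene");pickle.dump((o,s),open("m1.pkl","wb"));midpts(o,s,"m1")
E
```

```text
yellow [26 36  7 13 62] x -57.2 up 12.2
yellow [56 44 17  9 53] x 56.8 up -4.6
yellow [ 56  62  17  16 160] x 56.6 up -82.8
t 13.15 pos [0.4156 0.2705 0.2509] rpy [180.    0.   18.8] F [-0.6 -0.2 -2.1] w 0.0299 ff 34.5 | units [ 3.49 12.62  2.04] turn -28.20
yellow [24 29  7  9 38] x -60.1 up 41.9
yellow [50 52 13 10 48] x 28.9 up -31.7
yellow [ 36  61  15  20 137] x -15.1 up -92.4
```

Emit:
servo_tool(
  moves=[
    [0,0,1,0,1],
    [0,0,2,0,1],
    [0,0,3,0,1],
    [0.2,0,4,0,1],
    [0.7,0,4,0,1],
    [1.1,0,4,0,1],
    [1.4,0,4,0,1],
    [1.7,0,4,0,1],
    [2.0,0,4,0,1],
    [2.1,0,4,0,1],
  ],
)

```text
time: 14.03
tool_pos: [0.4624, 0.2864, 0.1502]
ee_rot: [3.141, 0.012, 0.329]
wrist_force: [-8.0, -3.4, 0.7]
width: 0.0298
finger_force: 36.6
```

Emit:
servo_tool(
  moves=[
    [0,0,0,0,1],
    [-0.4,0,0,0,1],
    [-0.8,0,-0.1,0,1],
    [-1.2,0,-0.6,0,1],
    [-1.6,0,-1.6,0,1],
    [-2,0,-2.6,0,1],
    [-2.1,0,-3.6,0,1],
    [-2.1,0,-4,0,1],
    [-2.1,0,-4,0,1],
    [-2.1,0,-4,0,1],
  ],
)

```text
time: 14.87
tool_pos: [0.4162, 0.2707, 0.2518]
ee_rot: [-3.142, -0.002, 0.329]
wrist_force: [-0.2, 0.5, -3.5]
width: 0.0299
finger_force: 36.4
```

```bash
cat >> h.py <<'E'
def fit(A,B):
    "rotation (deg, nose toward -x positive) and transform A->B, 2D rigid"
    A,B=np.array(A),np.array(B);a,b=A.mean(0),B.mean(0);H=(A-a).T@(B-b)
    t=np.arctan2(H[0,1]-H[1,0],H[0,0]+H[1,1]);c,s=np.cos(t),np.sin(t);M=np.array([[c,-s],[s,c]])
    tr=b-M@a; print("theta %.1f"%-np.degrees(t),"shift",tr.round(1),"res",np.abs((A@M.T+tr)-B).max().round(1)); return M,tr
E
python3 - <<'E'
from bench import robot
from h import *
import pickle
o=robot.get_obs();go(o,(0.6,0,.2),188);s=robot.snapshot("scene");pickle.dump((o,s),open("m2.pkl","wb"));midpts(o,s,"m2")
fit([(-57.2,12.2),(56.8,-4.6),(56.6,-82.8)],[(-60.1,41.9),(28.9,-31.7),(-15.1,-92.4)])
E
```

```text
t 14.87 pos [0.4162 0.2707 0.2518] rpy [-1.80e+02 -1.00e-01  1.88e+01] F [-0.2  0.5 -3.5] w 0.0299 ff 36.4 | units [ 3.46 12.62  2.08] turn -28.20
yellow [49 52 11 13 47] x 22.5 up -39.4
yellow [ 29  58  14  21 151] x -38.3 up -83.1
theta 32.1 shift [-18.    3.8] res 4.0
```

```bash
cat >> h.py <<'E'
def nose(o,s,side=-1,r=46):
    "yellow nose blob mapped on the side face plane, minAreaRect; also PCA; and the dot"
    T=toolT(o);G=T[:3,3]-.019*T[:3,2];yd=-T[:3,1]  # scanner +y
    e,Rm=cam(s);q=Rm.T@(G-e);u,v=(q[:2]/q[2]*s["fx"]+[s["cx"],s["cy"]]).astype(int)
    im=cv2.resize(s["image"][v-r:v+r,u-r:u+r],None,fx=6,fy=6,interpolation=cv2.INTER_CUBIC)
    y=cv2.inRange(cv2.cvtColor(im,cv2.COLOR_BGR2HSV),(18,110,40),(36,255,255))
    n,l,st,c=cv2.connectedComponentsWithStats(y)
    def tomm(px,off):
        d=ray(s,(np.array(px,float)+.5)/6-.5+[u-r,v-r])[1];C=G+yd*off
        P=e+d*(((C-e)@yd)/(d@yd))[:,None];Q=(P-G)@T[:3,:3]*1e3;return np.c_[Q[:,0],-Q[:,2]]
    i=1+np.argmax(st[1:,4]);cn=max(cv2.findContours((l==i).astype(np.uint8),cv2.RETR_EXTERNAL,cv2.CHAIN_APPROX_NONE)[0],key=len)[:,0]
    m=tomm(cn,side*.031).astype(np.float32);R_=cv2.minAreaRect(m);print("nose rect",np.round(R_[0],1),np.round(R_[1],1),"ang %.1f"%R_[2])
    h=cv2.approxPolyDP(m.reshape(-1,1,2),4,True)[:,0];print(h.round(0).tolist())
    return im,tomm
E
python3 - <<'E'
from h import *
import pickle
for f in("l_scene","m1","m2"):
    o,s=pickle.load(open(f+".pkl","rb"));print(f);im,_=nose(o,s)
    if f=="m2":cv2.imwrite("pics/m2b.png",im)
E
```

```text
l_scene
nose rect [ 60.4 -57.8] [58.6 54.2] ang 89.7
[[86.0, -30.0], [81.0, -29.0], [72.0, -52.0], [39.0, -52.0], [33.0, -62.0], [38.0, -87.0], [78.0, -83.0], [87.0, -54.0]]
m1
nose rect [ -2.  -68.4] [58.6 49.7] ang 57.3
[[-7.0, -33.0], [-31.0, -83.0], [2.0, -104.0], [17.0, -76.0], [-10.0, -59.0]]
m2
nose rect [-32.  -64.1] [44.6 73. ] ang 10.8
[[-19.0, -25.0], [-37.0, -36.0], [-53.0, -68.0], [-27.0, -100.0], [-7.0, -78.0], [-28.0, -50.0]]
```

View pics/m2b.png

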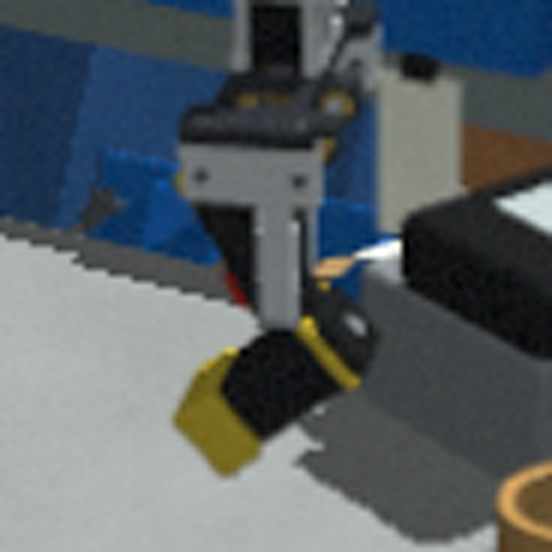

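```bash
python3 - <<'E'
from h import *
import pickle
o,s=pickle.load(open("m2.pkl","rb"));im,f=nose(o,s)
def ang(a,b,off):
    p=f([a,b],off);d=p[1]-p[0];print(p.round(1).tolist(),"dir %.1f"%np.degrees(np.arctan2(d[1],d[0])))
ang((266,436),(345,392),-.025)   # along z_s: dir=90-theta
ang((302,322),(352,387),-.025)   # along x_s: dir=-theta
ang((222,380),(261,438),-.031)
ang((175,420),(228,475),-.031)
ang((228,475),(261,440),-.031)
print("dot",f([(357,324)],0))
o0,s0=pickle.load(open("l_scene.pkl","rb"));T=toolT(o0)
w=pickle.load(open("l_wrist.pkl","rb"))[1]
E
```

```text
nose rect [-32.  -64.1] [44.6 73. ] ang 10.8
[[-19.0, -25.0], [-37.0, -36.0], [-53.0, -68.0], [-27.0, -100.0], [-7.0, -78.0], [-28.0, -50.0]]
[[-5.3, -78.4], [37.8, -48.3]] dir 34.9
[[15.5, -9.5], [41.6, -45.0]] dir -53.6
[[-26.8, -43.8], [-6.7, -76.5]] dir -58.4
[[-53.3, -69.9], [-25.4, -100.6]] dir -47.8
[[-25.4, -100.6], [-6.7, -77.7]] dir 50.9
dot [[ 39.7112581  -20.97000608]]
```

Emit:
servo_tool(
  moves=[
    [-0.2,0,0,-1.1,1],
    [-0.5,0,0,-2.2,1],
    [-0.8,0,0,-3.3,1],
    [-1.1,0,0,-4.4,1],
    [-1.4,0,0,-5.5,1],
    [-1.7,0,0,-6.6,1],
    [-1.8,0,0,-7.7,1],
    [-1.8,0,0,-8.8,1],
    [-1.8,0,0,-9.9,1],
    [-1.8,0,0,-11,1],
  ],
)

```text
time: 15.75
tool_pos: [0.3727, 0.2557, 0.2489]
ee_rot: [-3.138, 0.003, 1.486]
wrist_force: [0.0, 0.4, -2.3]
width: 0.0298
finger_force: 36.4
```

Emit:
servo_tool(
  moves=[
    [0,0,0,-1.1,1],
    [0,0,0,-2.2,1],
    [0,0,0,-3.3,1],
    [0,0,0,-4.4,1],
    [0,0,0,-5.5,1],
    [0,0,0,-6.6,1],
    [0,0,0,-7.7,1],
    [0,0,0,-8.8,1],
    [0,0,0,-9.9,1],
    [0,0,0,-11,1],
  ],
)

```text
time: 16.58
tool_pos: [0.3727, 0.2557, 0.2488]
ee_rot: [-3.137, -0.003, 2.638]
wrist_force: [0.5, 0.6, -2.2]
width: 0.0298
finger_force: 36.4
```

Emit:
servo_tool(
  moves=[
    [0,0,0,-1.1,1],
    [0,0,0,-2.2,1],
    [0,0,0,-3.3,1],
    [0,0,0,-4.4,1],
    [0,0,0,-5.5,1],
    [0,0,0,-6.6,1],
    [0,0,0,-7.7,1],
    [0,0,0,-8,1],
    [0,0,0,-8,1],
    [0,0,0,-8,1],
  ],
)

```text
time: 17.42
tool_pos: [0.3729, 0.2558, 0.2496]
ee_rot: [-3.141, -0.004, -2.814]
wrist_force: [0.2, 0.2, -2.8]
width: 0.0299
finger_force: 36.4
```

```bash
python3 - <<'E'
from bench import robot
from h import *
import pickle
o=robot.get_obs();go(o,(0.3728,.2555,.106),198.9);s=robot.snapshot("scene");pickle.dump((o,s),open("m3.pkl","wb"));midpts(o,s);nose(o,s,1)
E
```

```text
t 17.42 pos [0.3729 0.2558 0.2496] rpy [-180.    -0.2 -161.2] F [ 0.2  0.2 -2.8] w 0.0299 ff 36.4 | units [-0.02 -0.01  5.74] turn -0.02
yellow [ 53  24  13  12 102] x -39.9 up 61.8
yellow [34 53  9 10 39] x 28.6 up -39.4
yellow [ 51  61  17  20 183] x -38.7 up -79.2
nose rect [-45.7 -63.4] [35.2 75.1] ang 30.6
[[-54.0, -25.0], [-45.0, -30.0], [-18.0, -75.0], [-16.0, -87.0], [-34.0, -99.0], [-63.0, -68.0], [-73.0, -42.0]]
```

Emit:
servo_tool(
  moves=[
    [0,0,1.2,0,1],
    [0,0,2.6,0,1],
    [0,0,4,0,1],
    [0,0,5.2,0,1],
    [0,0,5.74,0,1],
    [-0.2,0,5.74,0,1],
    [-0.5,0,5.74,0,1],
    [-0.8,0,5.74,0,1],
    [-0.8,0,5.74,0,1],
  ],
)

```text
time: 18.22
tool_pos: [0.3923, 0.2627, 0.1096]
ee_rot: [3.141, -0.003, -2.813]
wrist_force: [-5.3, -2.0, -2.1]
width: 0.03
finger_force: 31.3
```

Emit:
servo_tool(
  moves=[
    [-0.1,0,0,0,1],
    [-0.1,0,0,0,1],
  ],
)

```text
time: 18.38
tool_pos: [0.3929, 0.2629, 0.1098]
ee_rot: [3.142, -0.007, -2.813]
wrist_force: [-8.1, -3.7, 1.8]
width: 0.0299
finger_force: 31.0
```

Emit:
servo_tool(
  moves=[
    [-0.1,0,0,0,1],
    [-0.1,0,0,0,1],
  ],
)

```text
time: 18.55
tool_pos: [0.3949, 0.2637, 0.1099]
ee_rot: [3.142, -0.007, -2.813]
wrist_force: [-9.7, -3.4, 2.8]
width: 0.0296
finger_force: 30.0
```

Emit:
servo_tool(
  moves=[
    [-0.1,0,0,0,1],
    [-0.1,0,0,0,1],
  ],
)

```text
time: 18.72
tool_pos: [0.3974, 0.2645, 0.11]
ee_rot: [3.141, -0.007, -2.813]
wrist_force: [-9.5, -3.7, 3.1]
width: 0.0292
finger_force: 30.0
```

Emit:
servo_tool(
  moves=[
    [-0.1,0,0,0,1],
    [-0.1,0,0,0,1],
  ],
)

```text
time: 18.88
tool_pos: [0.3999, 0.2654, 0.11]
ee_rot: [3.141, -0.006, -2.813]
wrist_force: [-8.2, -3.0, 2.4]
width: 0.03
finger_force: 30.0
```

Emit:
servo_tool(
  moves=[
    [0.4,0,0,0,1],
    [0.9,0,-0.6,0,1],
    [1.2,0,-1.8,0,1],
    [1.2,0,-3,0,1],
    [1.2,0,-4.2,0,1],
    [1.2,0,-5.4,0,1],
    [1.2,0,-5.7,0,1],
    [1.2,0,-5.7,0,1],
    [1.2,0,-5.7,0,1],
  ],
)

```text
time: 19.63
tool_pos: [0.3738, 0.2563, 0.2506]
ee_rot: [3.142, 0.001, -2.813]
wrist_force: [-0.0, 0.3, -2.2]
width: 0.03
finger_force: 30.0
```

```bash
python3 - <<'E'
from bench import robot
from h import *
import pickle
o=robot.get_obs();go(o,(0.3728,.2555,.2496),198.9);s=robot.snapshot("scene");pickle.dump((o,s),open("m4.pkl","wb"));midpts(o,s);nose(o,s,1)
A=[(-57.2,12.2),(56.8,-4.6),(56.6,-82.8)]
fit(A,[(-39.9,61.8),(28.6,-39.4),(-38.7,-79.2)])
E
```

```text
t 19.63 pos [0.3738 0.2563 0.2506] rpy [ 1.800e+02  1.000e-01 -1.612e+02] F [-0.   0.3 -2.2] w 0.0300 ff 30.0 | units [ 0.05 -0.02  0.04] turn -0.01
yellow [53 25 13 12 99] x -40.8 up 59.0
yellow [32 52 10 10 39] x 35.2 up -37.3
yellow [ 48  61  17  20 182] x -27.9 up -81.6
nose rect [-35.1 -65.4] [34.8 75.8] ang 34.5
[[-47.0, -28.0], [-37.0, -32.0], [-29.0, -51.0], [-7.0, -76.0], [-7.0, -88.0], [-22.0, -102.0], [-48.0, -77.0], [-60.0, -52.0], [-61.0, -40.0]]
theta 50.3 shift [-9.3 11.5] res 5.7
```

```bash
cat >> h.py <<'E'
def dotfit(s,dmm=None):
    g=cv2.GaussianBlur(cv2.resize(cv2.cvtColor(s["image"],cv2.COLOR_BGR2GRAY)[120:330,250:390],None,fx=4,fy=4,interpolation=cv2.INTER_CUBIC),(5,5),0)
    n,l,st,c=cv2.connectedComponentsWithStats((g>110).astype(np.uint8))
    best=None
    for i in range(1,n):
        x,y,w,h,a=st[i]
        if 2500<a<14000 and abs(x+w/2-262)<40 and a/(w*h)>.74 and x>0 and y>0: 
            cn=cv2.findContours((l==i).astype(np.uint8),cv2.RETR_EXTERNAL,cv2.CHAIN_APPROX_NONE)[0][0]
            E=cv2.fitEllipse(cn);print("dot uv",((np.array(E[0])+.5)/4-.5+[250,120]).round(1),"w,h",w/4,h/4,"axes",np.round(np.array(E[1])/4,2),"ang %.0f"%E[2]);best=((np.array(E[0])+.5)/4-.5+[250,120],w/4,h/4)
    return best
E
python3 - <<'E'
from bench import robot
from h import *
import pickle
w0=pickle.load(open("l_wrist.pkl","rb"))[1]; o=robot.get_obs(); w=robot.snapshot("wrist");pickle.dump((o,w),open("w4.pkl","wb"))
M=np.array(w["T_tool_cam"]);print(M.round(3).tolist(),w["fx"])
cv2.imwrite("pics/w4.png",w["image"])
for s in(w0,w):
  dotfit(s)
E
```

```text
[[-0.0, -0.963, -0.269, 0.077], [1.0, -0.0, -0.0, -0.0], [0.0, -0.269, 0.963, -0.179], [0.0, 0.0, 0.0, 1.0]] 339.40865561978416
dot uv [315.9 204. ] w,h 28.75 29.0 axes [28.44 28.77] ang 171
```

```bash
python3 - <<'E'
from h import *
import pickle
w=pickle.load(open("w4.pkl","rb"))[1]
g=cv2.cvtColor(w["image"],cv2.COLOR_BGR2GRAY)
print(g[180:270:4,316].tolist()); print(g[212:240:4,290:346:4])
E
```

```text
[232, 227, 214, 37, 38, 36, 86, 104, 106, 105, 105, 62, 36, 38, 37, 40, 41, 41, 38, 41, 36, 38, 38]
[[ 37  41  39  38 106 105 104 103 105  99  37  38  38  40]
 [ 40  39  40  40 103 104 107 105 105  91  40  39  37  38]
 [ 38  42  38  38  51 103 106 105 100  37  38  36  38  40]
 [ 40  37  36  38  39  38  53  55  39  38  36  37  40  38]
 [ 37  40  37  37  40  36  40  37  41  40  39  40  38  37]
 [ 40  35  38  38  37  35  38  41  37  40  37  40  39  38]
 [ 40  41  40  37  39  36  40  40  40  41  42  37  39  39]]
```

```bash
cat >> h.py <<'E'
from scipy.optimize import fsolve
def dotext(s,thr):
    g=cv2.resize(cv2.cvtColor(s["image"],cv2.COLOR_BGR2GRAY)[185:245,290:345],None,fx=8,fy=8,interpolation=cv2.INTER_CUBIC)
    n,l,st,c=cv2.connectedComponentsWithStats((g>thr).astype(np.uint8))
    i=[k for k in range(1,n) if st[k,0]>0 and st[k,1]>0 and st[k,4]>10000 and abs(c[k][0]/8+290-315.5)<4][0]
    cn=cv2.findContours((l==i).astype(np.uint8),cv2.RETR_EXTERNAL,cv2.CHAIN_APPROX_NONE)[0][0]
    E=cv2.fitEllipse(cn);a=np.radians(E[2]);A,B=np.array(E[1])/8
    w=np.hypot(A*np.cos(a),B*np.sin(a));h=np.hypot(A*np.sin(a),B*np.cos(a))
    return E[0][1]/8-.44+185,w,h
def circ(s,x,z,th,r):
    t=np.radians(th);f=np.linspace(0,2*np.pi,72,False);
    xs=np.array([np.cos(t),0,np.sin(t)]) # scanner x in tool (tool z down)
    p=np.array([x,0,z])+r*(np.cos(f)[:,None]*xs+np.sin(f)[:,None]*[0,1,0])
    q=np.array([proj(s,k) for k in p]);return q[:,1].mean(),np.ptp(q[:,0]),np.ptp(q[:,1])
E
python3 - <<'E'
from h import *
import pickle
w0=pickle.load(open("l_wrist.pkl","rb"))[1];w=pickle.load(open("w4.pkl","rb"))[1]
c0=pickle.load(open("c_w.pkl","rb"))[1]
d0=dotext(w0,120);d=dotext(w,71);print(d0,dotext(c0,120),d)
# calibrate r from w0 with z=-.035
for z in(-.033,-.035,-.037):
  x,th,r=fsolve(lambda v:np.array(circ(w0,v[0],z,v[1],v[2]))-d0,[.055,0.1,.006]);print("cal",x,th,r)
  print(fsolve(lambda v:np.array(circ(w,v[0],v[1],v[2],r))-d,[.04,0.,45]))
E
```

```text
(203.9981923675537, np.float64(28.27915496944632), np.float64(28.524301940325095)) (204.04752784729004, np.float64(28.181146612005406), np.float64(28.333573477303947)) (213.45884567260742, np.float64(22.55753090235853), np.float64(20.164115412396363))
cal 0.05342540879113832 9.751498817845384 0.006164187642757275
[4.04766966e-02 2.97315067e-03 3.83942785e+01]
cal 0.053769167542943655 9.734735298514007 0.00607992883015864
[4.09801489e-02 4.80892721e-04 3.83942785e+01]
cal 0.05411311768064931 9.743442163433583 0.0059956546993039615
[ 4.14836927e-02 -2.01181832e-03  3.83942785e+01]<stdin>:8: RuntimeWarning: The iteration is not making good progress, as measured by the 
 improvement from the last ten iterations.
```

Emit:
servo_tool(
  moves=[
    [-0.2,-0.8,0,0.2,1],
    [-0.5,-2.2,0,0.4,1],
    [-0.8,-3.6,0,0.6,1],
    [-1.1,-5.0,0,0.8,1],
    [-1.4,-6.4,0,1.0,1],
    [-1.7,-7.8,0,1.2,1],
    [-2.0,-9.2,0,1.4,1],
    [-2.3,-10.6,0,1.6,1],
    [-2.6,-11.8,0,1.8,1],
    [-2.8,-12.6,0,1.8,1],
  ],
)

```text
time: 20.57
tool_pos: [0.5415, -0.0223, 0.2474]
ee_rot: [3.141, -0.005, -3.005]
wrist_force: [-0.6, 0.3, -2.2]
width: 0.0296
finger_force: 30.0
```

Emit:
servo_tool(
  moves=[
    [0,0,0,0,1],
    [0,0,0,0,1],
    [0,0,0,0,1],
  ],
)

```text
time: 20.82
tool_pos: [0.5404, -0.0188, 0.2489]
ee_rot: [3.14, -0.003, -3.001]
wrist_force: [-0.5, 0.5, -2.7]
width: 0.0301
finger_force: 30.0
```

```bash
python3 - <<'E'
from bench import robot
from h import *
import pickle
o=robot.get_obs();go(o,(0.5491,-.0299,.197),187.8)
w=robot.snapshot("wrist");s=robot.snapshot("scene");t=robot.snapshot("top");pickle.dump((o,w,s,t),open("b1.pkl","wb"))
midpts(o,s);nose(o,s,1)
hsv=cv2.cvtColor(w["image"],cv2.COLOR_BGR2HSV)
T=toolT(o);uv=None
g=w["image"]; m=cv2.inRange(cv2.cvtColor(g,cv2.COLOR_BGR2HSV),(0,150,90),(6,255,255))
n,l,st,c=cv2.connectedComponentsWithStats(m);print([(st[i].tolist()) for i in range(1,n) if st[i,4]>60])
E
```

```text
t 20.82 pos [ 0.5404 -0.0188  0.2489] rpy [ 179.9   -0.2 -172. ] F [-0.5  0.5 -2.7] w 0.0301 ff 30.0 | units [-0.29 -0.49  2.08] turn 0.04
yellow [ 52  23  17  16 156] x -39.9 up 59.5
yellow [28 52 12 10 55] x 39.2 up -39.2
yellow [ 45  62  24  24 292] x -28.9 up -79.6
nose rect [-42.4 -56.7] [33.5 94.5] ang 36.4
[[-62.0, -12.0], [-49.0, -20.0], [-10.0, -73.0], [-6.0, -84.0], [-21.0, -100.0], [-50.0, -74.0], [-76.0, -34.0], [-75.0, -25.0]]
[]
```

Emit:
servo_tool(
  moves=[
    [-0.1,-0.2,0.4,0,1],
    [-0.2,-0.4,0.9,0,1],
    [-0.22,-0.48,1.4,0,1],
    [-0.22,-0.48,1.8,0,1],
    [-0.22,-0.48,2.08,0,1],
    [-0.22,-0.48,2.08,0,1],
    [-0.22,-0.48,2.08,0,1],
    [-0.22,-0.48,2.08,0,1],
    [-0.22,-0.48,2.08,0,1],
    [-0.22,-0.48,2.08,0,1],
  ],
)

```text
time: 21.8
tool_pos: [0.5488, -0.0306, 0.1997]
ee_rot: [-3.141, 0.002, -3.001]
wrist_force: [0.4, -0.5, -2.0]
width: 0.03
finger_force: 30.0
```

```bash
python3 - <<'E'
from bench import robot
from h import *
import pickle
o=robot.get_obs();go(o,(0.547,-.0298,.197),187.8)
w=robot.snapshot("wrist");s=robot.snapshot("scene");pickle.dump((o,w,s),open("b2.pkl","wb"))
midpts(o,s);nose(o,s,1)
g=cv2.cvtColor(w["image"],cv2.COLOR_BGR2GRAY);print(g[185:245:4,316].tolist())
# label in scene: brightest compact pixels around the projected label
s0=pickle.load(open("scene0.pkl","rb"));e,Rm=cam(s0)
q=Rm.T@(np.array([.653,-.0145,.054])-e);uv=q[:2]/q[2];uv=uv*(1+s0["k1"]*(uv@uv))*s0["fx"]+[s0["cx"],s0["cy"]];print(uv)
u,v=uv.astype(int);print(cv2.cvtColor(s0["image"],cv2.COLOR_BGR2GRAY)[v-14:v+15,u-12:u+13])
E
```

```text
t 21.80 pos [ 0.5488 -0.0306  0.1997] rpy [-1.80e+02  1.00e-01 -1.72e+02] F [ 0.4 -0.5 -2. ] w 0.0300 ff 30.0 | units [0.07 0.04 0.11] turn 0.04
yellow [ 52  24  16  15 160] x -39.6 up 57.8
yellow [29 51 11 10 52] x 38.1 up -39.9
yellow [ 45  62  23  23 272] x -27.3 up -82.1
nose rect [-41.3 -57.6] [34.4 93.9] ang 35.7
[[-60.0, -13.0], [-49.0, -18.0], [-9.0, -73.0], [-5.0, -85.0], [-21.0, -100.0], [-51.0, -73.0], [-73.0, -32.0]]
[229, 151, 40, 40, 40, 102, 105, 104, 106, 105, 41, 37, 38, 40, 41]
[350.00877028 274.50426739]
[[181 179 181 182 181 181 182 185 183 183 184 183 183 182 182 182 152  80
   81  79  79  80  80  77  77]
 [182 180 180 179 181 181 182 183 182 180 179 181 182 184 182 183 151  79
   79  78  79  79  77  79  81]
 [182 181 179 183 182 181 183 182 182 181 180 180 178 180 181 171 128  79
   76  77  79  80  87  94  74]
 [182 181 181 180 180 181 183 182 182 182 183 181 178 178 166 125  81  78
   75  74  89 124 156 146  66]
 [183 182 180 182 181 180 180 182 185 181 182 179 179 177 151  81  78  78
   89 109 151 196 206 164  65]
 [183 182 182 180 182 182 179 183 185 183 182 
[... 1774 characters left out ...]
67 155 154 164 155 116  77  61  61  64
   66  61  53  48  55  64  77]
 [182 183 186 207 219 196 180 161 154 164 169 174 143  91  66  62  57  55
   51  55  61  61  63  75  85]
 [184 181 199 217 190 160 142 117 114 160 172 141  90  73  59  50  47  54
   57  68  70  53  62  75  78]
 [183 175 193 206 142 119  93  89  80 111 137 104  54  48  55  56  44  47
   49  64  79  64  85  90  91]
 [182 175 158 140 104  87  78  79  79  80  86  82  51  48  58  62  62  72
   80  81  76  80  86  84 101]
 [182 168 122  85  82  77  76  79  79  78  75  59  48  48  49  52  65  74
   82  78  68  63  49  49  74]
 [170 129  81  81  79  80  79  77  77  78  76  58  49  51  45  50  57  55
   64  61  50  49  46  52  48]]
```

Emit:
servo_tool(
  moves=[
    [0.07,0.03,0.1,0,1],
    [0.07,0.03,0.1,0,1],
    [0.07,0.03,0.1,0,1],
    [0.07,0.03,0.1,0,1],
    [0.07,0.03,0.1,0,1],
    [0.07,0.03,0.1,0,1],
    [0.07,0.03,0.1,0,1],
    [0.07,0.03,0.1,0,1],
    [0.07,0.03,0.1,0,1],
    [0.07,0.03,0.1,0,1],
  ],
)

```text
time: 22.73
tool_pos: [0.5466, -0.0301, 0.1962]
ee_rot: [-3.141, 0.0, -3.002]
wrist_force: [0.2, -0.2, -2.4]
width: 0.0298
finger_force: 30.0
```

Emit:
servo_tool(
  moves=[
    [0,0,0,0,1],
    [0,0,0,0,1],
    [0,0,0,0,1],
    [0,0,0,0,1],
    [0,0,0,0,1],
    [0,0,0,0,1],
    [0,0,0,0,1],
    [0,0,0,0,1],
    [0,0,0,0,1],
    [0,0,0,0,1],
  ],
)

```text
time: 23.57
tool_pos: [0.5465, -0.03, 0.1962]
ee_rot: [-3.142, 0.0, -3.002]
wrist_force: [0.2, 0.8, -3.0]
width: 0.0299
finger_force: 30.0
```

```bash
python3 - <<'E'
from bench import robot
from h import *
import pickle
o=robot.get_obs();go(o,(0.547,-.0298,.197),187.8)
w=robot.snapshot("wrist");d=dotext(w,71);print(d)
for r in(.0060,.0061):print(fsolve(lambda v:np.array(circ(w,v[0],v[1],v[2],r))-d,[.04,0.,45]))
s=robot.snapshot("scene");midpts(o,s)
im,f=nose(o,s,1);
E
```

```text
t 23.57 pos [ 0.5465 -0.03    0.1962] rpy [-180.    0. -172.] F [ 0.2  0.8 -3. ] w 0.0299 ff 30.0 | units [-0.02  0.01 -0.03] turn 0.04
(213.4279313659668, np.float64(22.564788741095796), np.float64(20.10881860680433))
[ 4.14857728e-02 -1.93667284e-03  3.87362953e+01]
[4.08885650e-02 1.02027889e-03 3.87362951e+01]
yellow [ 52  23  17  16 160] x -39.9 up 58.4
yellow [29 51 11 10 52] x 39.1 up -41.2
yellow [ 46  61  22  24 266] x -27.5 up -82.1
nose rect [-41.2 -57.6] [34.3 94.6] ang 35.3
[[-60.0, -13.0], [-49.0, -17.0], [-9.0, -73.0], [-6.0, -85.0], [-20.0, -100.0], [-50.0, -74.0], [-72.0, -34.0], [-73.0, -25.0]]
```

```bash
python3 -c "
from bench import robot
print(robot.close_job())"
```

```text
the job is handed in; nothing more can be done
None
```

I handed the job in after about 24 s with the scanner still raised in the gripper, about 10 cm off the red-cap bin's label and on its middle; nothing confirmed either read. It was held steady over the carton's label for over a second first. To get the slope I tilted it in the grip by pushing its nose against the holster: my measurements of that tilt run from 39° to 48° around the needed 45°, and the grip slid some 1–2 cm along the handle.

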